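Close a flow-cell housing on its dowels and hold it pressed in a spring cradle

ROBOT

A 6-joint arm with a two-finger parallel gripper is mounted at the origin on the work surface. World frame = base frame: x ahead of the robot, y to its left, z up, the work surface at z = 0. Lengths are in mm, angles in rad, forces in N, time in s.
With the tool pointing down it reaches from about 275 to 750 mm from the base axis. Payload 10.2 kg.
Tool frame: the origin (TCP) lies between the finger pads; the fingertips stand 17 mm ahead of it and the grasp point (between the pads) lies 2 mm behind it; y points along the fingers, x is the direction in which the jaws open and shut, and the axes are right-handed (so a half turn about y gives the same grasp; the last joint's range is limited). The gripper opens to 85 mm and grips with 20 to 120 N. Pads are 22 mm wide; open, the fingers measure 114 mm over their backs; the gripper's body (76 mm by 85 mm) begins 54 mm behind the grasp point. The pads swing forward as they close: fully open they stand 13 mm farther back than shut.
Start: joints at [-1.348, 0.313, 1.498, -0, 1.331, -0.223], TCP at [226.358, -473.702, 248.294] pointing down, gripper open.
Joint ranges: [-2.94, 2.94], [-0.97, 2.17], [0.19, 2.56], [-1.23, 4.37], [0.02, 3.11], [-2.88, 2.88]. Speed limits (rad/s): [2.39, 2.39, 3.01, 3.14, 3.14, 3.14].

INTERFACE

Orientations are given as a unit quaternion [w, x, y, z].
In Python, from rig import ctrl gives the robot as it stands.
- The arm moves only by the tool jog_arm, never from a script. Its argument "targets" is a list of rows, each an object with "offset": the shift along the tool's x, y, z in m, a list of three; "yaw": the turn about the tool's y in rad. In form: [{"offset": [dx, dy, dz], "yaw": yaw}, ...]. A call has 1 to 12 rows; each row is the pose to reach, as a shift and turn from the pose measured when the call began, along the tool's axes at that moment; what a row does not reach only later rows make up. A row lasts 1/12 s, in which the tool goes at most 41.7 mm and 7.16 degrees, less where a joint would pass 70% of its speed; a pose out of reach is approached as far as the arm can. A call with a gripper value outside its range is refused whole. "fingers" is the finger opening in m, from 0 to 0.0854, set as the call begins (left out, the last holds). The fingers move at their own pace and stop on an object; "grip_force" is the grip in N (left out, the last holds). Time passes only in rows, so rows that repeat a pose let the fingers close. It gives the time, the measured TCP pose, the force and the opening at its end, in the units of the state.
- ctrl.sense(): the state, without advancing time (a new reading comes with each control period).
- ctrl.capture(name): name is "scene" or "top" or "wrist"; returns a dict with "img" (480x640x3 uint8, red, green, blue), "intrinsics" (3x3 intrinsics, pixels), "T" (4x4, takes a point from camera to world coordinates); the wrist camera has in their place "mount" (4x4, takes a point from camera to tool coordinates, whose origin is the TCP and whose axes are the tool frame's). Camera axes: x right, y up, looking along -z (the intrinsics and any distortion apply to the point x, -y, -z); pixel columns grow to the right and rows downward; lengths in mm; the calibration is good to about 2 mm. A picture is of the moment at which its call begins: read the wrist's pose just before it. There is no depth.
- ctrl.finish_job(): hands the job in, once; it reports no verdict.
Trained networks look in the newest picture that a camera, given by its name, has taken for a name from the list of things; names that differ only in an ending like _2 or _b are one class to them, and where a whole thing is asked for, a point or a joint stands for the part that bears it (a point fixed in the world has none). Each returns a list of dicts, best first, with "score" (0 to 1); they miss things now and then, are a little off and sometimes report something else, mostly with a low value. They report only what shows in the picture. A call takes as long as a camera call. They do not tell look-alikes from the thing itself.
- ctrl.boxes_of(camera, target): "box" ([left, top, right, bottom] in pixels, round what is visible of it).
- ctrl.regions_of(camera, target): "region" (480x640 bool, what is visible of it) and "box" ([left, top, right, bottom] in pixels, round what is visible of it).
The state is a dict: "time_s": time; "joints": joint angles; "dq": joint speeds; "tau": joint torques, N m; "eef_pos": TCP position; "ee_rot": TCP orientation; "force": force on the tool from outside, world axes, zero at the start; "wrist_torque": the same for the moment, N m; "grip_width": opening from 0.0 (shut) to 1.0 (fully open).
Only numpy, scipy, OpenCV 4.12 (cv2) and the standard library are available. Lean on these libraries where they do the work, as an engineer would, in place of code of your own. Each camera call takes 0.05 s, during which the arm holds its last target.

TASK

First seat the lower half of the flow-cell housing (the block with two dowels) fully down, flat and square in the pocket of the spring cradle, dowels up, and let go of it. Then fit the upper half (the block with two bores) onto the dowels, window up, until the two faces meet, and press the closed pair straight down until the cradle has sunk about half of its travel. Finish while still holding it pressed there with the gripper: do not let go; leave everything else on the bench where it is.

Things in the scene. Friction and masses are not known exactly. Their poses are not given: they have to be found in the camera images.
- lower: Lower half: aluminium block 72 (x) x 44 (y) x 34 (z) mm, 0.22 kg, a dark seal ring on top. Two steel dowels stand on its upper face at x = +24 and -24 mm, y = 0: 10 mm diameter for 6 mm, then tapering to 5 mm at the tips, 12 mm above the face. Origin: centre of the underside (not counting dowels, 34 mm below the face); z up. Starts upright on the bench. Fits the pocket either way round.
- upper: Upper half: aluminium block 72 (x) x 44 (y) x 26 (z) mm, 0.18 kg, with two 11.5 mm bores right through it at x = +24 and -24 mm, y = 0, and a small round glass window between them on top. Origin: centre of the underside; z up. Starts flat on the bench, window up. Fits the dowels either way round; when closed its origin lies 34 mm above that of the lower half.
- pocket (a point): Centre of the pocket's floor, moves with the cradle. x along its long side, z up. Pocket 75 (x) x 47 (y) mm, 10 mm deep, flared by 2.8 mm a side over its upper 6 mm; floor 32 mm above the bench while the cradle is up. The cradle is a grey plastic plate 118 x 98 x 18 mm on four corner springs (screw heads 7 mm above it) over a fixed dark steel base 150 x 120 x 12 mm. Its place and yaw vary.
- cradle (a joint): How far the spring cradle has sunk straight down, m: 0 = up (at the start), 0.010 = bottomed. Springs: 10 N preload, then 1 N per mm. The cradle (0.2 kg) and both halves do not sink it by their weight; about 4 N more on the pair starts it moving and about 9 N holds it half way, at 0.005.
- blank: Bystander: plain aluminium block 72 x 44 x 16 mm without bores or dowels, lying on the far part of the bench. Origin: centre of the underside.
- beaker: Bystander: open glass beaker, 68 mm wide at the rim, 90 mm high, on the far part of the bench. Origin: centre of the underside.
- vial: Bystander: small amber glass vial with blue cap, 28 mm wide, 50 mm high, standing between robot and cradle. Origin: centre of the underside.
- driver: Bystander: screwdriver with black handle, 170 mm long, lying to the robot's left.
- mouse: Bystander: grey computer mouse, 105 x 58 x 30 mm, to the robot's right. Origin: centre of the underside.
Things that resemble listed ones, but are neither listed nor needed, are in the scene too. What is shaped like the lower but green is not meant. Leave any brown look-alike of the upper alone.

How it is judged:
By the outcome, as a careful person would: the job done as asked, in the order asked, and still so for the second after the job is handed in, while the arm keeps its last pose, push and grip.
It also fails if it takes over 69 s, if anything falls off the work surface, if the arm or the gripper's body presses on something with over 40 N, if the wrist force passes 120 N, or if a joint passes its speed limit or range.

## Working session

There is one attempt and no reset: what is moved stays moved. The work goes in short steps, Python scripts to look and compute and a tool call to move; the robot and the scene stay as the last step left them, time stands still between calls to the robot, and variables do not carry over. Pictures are saved under pics/ and viewed, and the job is handed in when it is done.

Besides the shell and the picture viewer there is one more tool, called after "Request:" by a JSON object that holds its "fn" and its "kwargs", one argument or row to a line. jog_arm: Moves the arm, as the interface text tells. Its arguments: {"type":"object","properties":{"targets":{"type":"array"},"fingers":{"type":"number"},"grip_force":{"type":"number"}},"required":["targets"]}

```bash
ls; mkdir -p pics
cat > h.py <<'E'
import numpy as np, cv2
from rig import ctrl
def save(name,img): cv2.imwrite('pics/'+name+'.png',cv2.cvtColor(np.ascontiguousarray(img),cv2.COLOR_RGB2BGR))
E
python3 - <<'E'
from h import *
s=ctrl.sense();print({k:np.round(v,3) if k!='x' else v for k,v in s.items()})
for n in ['scene','top']:
    c=ctrl.capture(n);save(n+'0',c['img']);print(n,{k:(np.round(v,3).tolist()) for k,v in c.items() if k!='img'})
    for t in ['lower','upper','pocket','blank','vial']:
        print(t,[(np.round(b['box']).tolist(),round(b['score'],2)) for b in ctrl.boxes_of(n,t)])
print(ctrl.sense()['time_s'])
E
```

```text
pics
{'time_s': np.float64(0.0), 'joints': array([-1.348,  0.313,  1.498, -0.   ,  1.331, -0.223]), 'dq': array([-0.001,  0.001, -0.   ,  0.001, -0.   , -0.001]), 'tau': array([ 1.0000e-03, -4.1227e+01, -2.5974e+01, -0.0000e+00,  4.0000e-03,
        0.0000e+00]), 'eef_pos': array([ 226.276, -473.449,  247.729]), 'ee_rot': array([ 0.598, -0.598,  0.377, -0.377]), 'force': array([0.31 , 0.091, 0.723]), 'wrist_torque': array([-0.013, -0.005,  0.022]), 'grip_width': np.float64(0.998)}
scene {'intrinsics': [[442.782, 0.0, 316.136], [0.0, 442.782, 242.022], [0.0, 0.0, 1.0]], 'T': [[-0.096, -0.522, 0.848, 1558.577], [0.995, -0.058, 0.077, 71.861], [0.009, 0.851, 0.525, 705.965], [0.0, 0.0, 0.0, 1.0]]}
lower [([258.0, 242.0, 283.0, 266.0], 0.65), ([233.0, 224.0, 250.0, 254.0], 0.64)]
upper [([396.0, 240.0, 423.0, 262.0], 0.8), ([386.0, 225.0, 406.0, 242.0], 0.77), ([312.0, 246.0, 355.0, 277.0], 0.6)]
pocket [([131.0, 233.0, 163.0, 256.0], 0.73), ([312.0, 246.0, 354.0, 275.0], 0.68)]
blank [([191.0, 275.0, 220.0, 296.0], 0.79)]
vial [([326.0, 218.0, 333.0, 240.0], 0.58)]
top {'intrinsics': [[476.791, 0.0, 320.436], [0.0, 476.791, 238.925], [0.0, 0.0, 1.0]], 'T': [[0.028, 0.982, -0.187, 287.673], [-0.999, 0.031, 0.016, -10.98], [0.021, 0.186, 0.982, 1383.413], [0.0, 0.0, 0.0, 1.0]]}
lower [([353.0, 240.0, 375.0, 268.0], 0.81), ([389.0, 259.0, 411.0, 289.0], 0.6)]
upper [([225.0, 297.0, 242.0, 316.0], 0.97), ([212.0, 251.0, 240.0, 281.0], 0.62)]
pocket [([280.0, 210.0, 322.0, 254.0], 0.88)]
blank [([396.0, 189.0, 419.0, 216.0], 0.67)]
vial []
0.6
```

Run:
```python
from h import *
a=cv2.imread('pics/top0.png'); cv2.imwrite('pics/top0z.png',cv2.resize(a[170:340,190:440],None,fx=3.2,fy=3.2,interpolation=cv2.INTER_CUBIC))
a=cv2.imread('pics/scene0.png'); cv2.imwrite('pics/scene0z.png',cv2.resize(a[190:310,110:440],None,fx=2.4,fy=2.4,interpolation=cv2.INTER_CUBIC))
```

```text
(no output)
```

View pics/top0z.png

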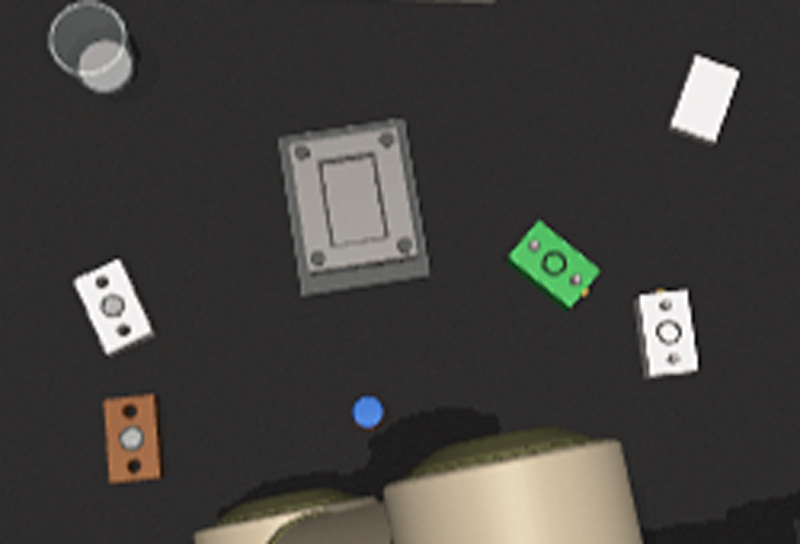

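View pics/scene0z.png

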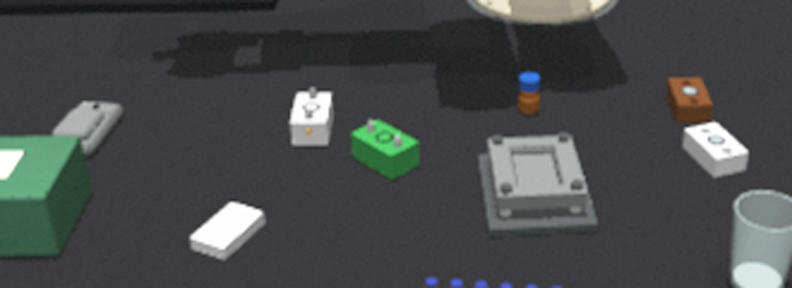

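View pics/top0.png

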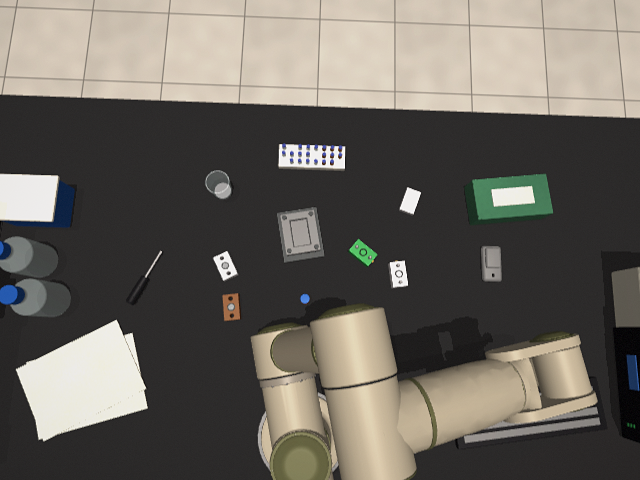

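```bash
cat >> h.py <<'E'
def ray(c,uv,T=None):
    K=c['intrinsics'];T=c['T'] if T is None else T
    uv=np.atleast_2d(uv).astype(float)
    d=np.c_[(uv[:,0]-K[0,2])/K[0,0],-(uv[:,1]-K[1,2])/K[1,1],-np.ones(len(uv))]
    return T[:3,3],d@T[:3,:3].T
def toz(c,uv,z,T=None):
    o,d=ray(c,uv,T); return o+d*((z-o[2])/d[:,2])[:,None]
def rectfit(c,mask,z,T=None):
    cs,_=cv2.findContours(mask.astype(np.uint8),cv2.RETR_EXTERNAL,cv2.CHAIN_APPROX_NONE)
    k=max(cs,key=cv2.contourArea)[:,0]
    p=toz(c,k,z,T)[:,:2].astype(np.float32)
    (cx,cy),(w,h),a=cv2.minAreaRect(p)
    if w<h: w,h,a=h,w,a+90
    return np.array([cx,cy]),w,h,(a+90)%180-90
E
python3 - <<'E'
from h import *
c=ctrl.capture('top')
img=c['img'];g=img.min(2)
for n,box,z,thr in [('lower',(380,255,420,295),34,170),('upper',(208,245,245,285),26,170),('cradle',(280,205,325,265),50,130)]:
    m=np.zeros(g.shape,bool);l,t,r,b=box;m[t:b,l:r]=g[t:b,l:r]>thr
    print(n,rectfit(c,m,z),m.sum())
for n,uv,z in [('vial',(305,299),50),('green',(363,252),34),('brown',(231,307),26),('pocket',(300,233),42)]: print(n,toz(c,uv,z).round())
w=ctrl.capture('wrist');save('w0',w['img']);print(w['mount'],w['intrinsics'],w.keys())
E
```

```text
lower (array([ 451.40814209, -258.07339478]), 72.7649154663086, 43.21879959106445, 7.828678607940674) 346
upper (array([461.00100708, 237.88031006]), 71.70149230957031, 43.930328369140625, 28.832317352294922) 336
cradle (array([560.75476074,  27.29179001]), 116.52232360839844, 97.18415069580078, 11.006965637207031) 1133
vial [[370.   6.  50.]]
green [[ 510. -156.   34.]]
brown [[343. 213.  26.]]
pocket [[559.  26.  42.]]
[[ 9.99999785e-01  6.48853138e-04  9.64722192e-05  2.01534291e-01]
 [-1.01135643e-04  2.97803336e-01 -9.54627238e-01 -1.25326100e+02]
 [-6.48142628e-04  9.54627022e-01  2.97803338e-01  7.55164430e+01]
 [ 0.00000000e+00  0.00000000e+00  0.00000000e+00  1.00000000e+00]] [[336.5511286    0.         316.77717954]
 [  0.         336.5511286  234.64726868]
 [  0.           0.           1.        ]] dict_keys(['img', 'intrinsics', 'mount'])
```

View pics/w0.png

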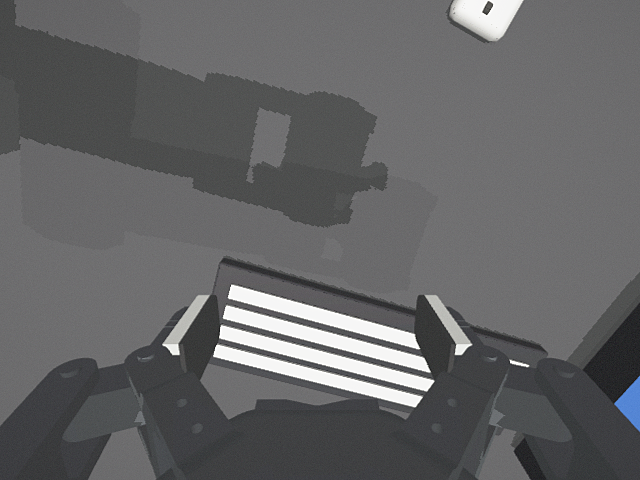

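```bash
cat >> h.py <<'E'
from scipy.spatial.transform import Rotation as Ro
def pose():
    s=ctrl.sense();q=s['ee_rot'];R=Ro.from_quat([q[1],q[2],q[3],q[0]]).as_matrix()
    return s,R,np.array(s['eef_pos'])
def plan(p,jaw_deg):
    s,R,o=pose()
    cur=np.degrees(np.arctan2(R[1,0],R[0,0]))
    d=(jaw_deg-cur+90)%180-90
    # tool y down => +yaw is clockwise from above
    sg=np.sign(R[2,1])
    off=R.T@(np.array(p)-o)/1000
    print('t',round(float(s['time_s']),2),'o',o.round(1),'jaw',cur.round(2),'yaxis',R[:,1].round(4),'offset',off.round(4),'yaw',np.radians(d*sg).round(4),'alt',np.radians((d-np.sign(d)*180)*sg).round(3),'q6',s['joints'][5].round(3),'F',np.round(s['force'],1),'w',round(float(s['grip_width'])*85.4,1))
def wristT():
    s,R,o=pose();c=ctrl.capture('wrist');T=np.eye(4);T[:3,:3]=R;T[:3,3]=o
    c['T']=T@c['mount'];return c
E
python3 - <<'E'
from h import *
plan([451,-258,180],7.8+90)
print(pose()[1].round(3))
E
```

```text
t 0.7 o [ 226.4 -473.7  248.3] jaw -64.46 yaxis [-0.e+00 -1.e-04 -1.e+00] offset [-0.0978  0.0683  0.2957] yaw 0.3097 alt -2.832 q6 -0.223 F [0.6 0.6 0. ] w 85.5
[[ 0.431 -0.     0.902]
 [-0.902 -0.     0.431]
 [ 0.    -1.    -0.   ]]
```

Request:
{"fn": "jog_arm", "kwargs": {
  "targets": [
    {"offset":[-0.098,0.068,0.296],"yaw":0.31},
    {"offset":[-0.098,0.068,0.296],"yaw":0.31},
    {"offset":[-0.098,0.068,0.296],"yaw":0.31},
    {"offset":[-0.098,0.068,0.296],"yaw":0.31},
    {"offset":[-0.098,0.068,0.296],"yaw":0.31},
    {"offset":[-0.098,0.068,0.296],"yaw":0.31},
    {"offset":[-0.098,0.068,0.296],"yaw":0.31},
    {"offset":[-0.098,0.068,0.296],"yaw":0.31},
    {"offset":[-0.098,0.068,0.296],"yaw":0.31},
    {"offset":[-0.098,0.068,0.296],"yaw":0.31},
    {"offset":[-0.098,0.068,0.296],"yaw":0.31},
    {"offset":[-0.098,0.068,0.296],"yaw":0.31}
  ]
}}

```text
time_s: 1.7
eef_pos: [450.7, -258.6, 180.6]
ee_rot: [-0.532, 0.533, -0.465, 0.466]
force: [-1.3, 0.2, -0.4]
grip_width: 1.0
```

Run:
```python
from h import *
plan([451,-258,180],7.8+90)
c=wristT();save('w1',c['img'])
r=ctrl.regions_of('wrist','lower')
for k in r: 
    print(k['score'],np.round(k['box']),rectfit(c,k['region'],34))
plan([451,-258,180],7.8+90)
```

```text
t 1.7 o [ 450.7 -258.6  180.6] jaw -82.3 yaxis [ 3.e-04 -6.e-04 -1.e+00] offset [-0.0006  0.0006  0.0004] yaw -0.0017 alt 3.14 q6 0.69 F [-1.3  0.2 -0.4] w 85.4
0.92 [144.  77. 257. 189.] (array([ 510.70162964, -159.89196777]), 75.89376068115234, 48.69895553588867, 52.74760055541992)
0.8 [294. 177. 347. 266.] (array([ 453.69921875, -258.98278809]), 75.93694305419922, 44.44831085205078, 7.657795429229736)
t 1.8 o [ 450.6 -258.6  180.6] jaw -82.32 yaxis [ 3.e-04 -5.e-04 -1.e+00] offset [-0.0006  0.0006  0.0005] yaw -0.002 alt 3.14 q6 0.69 F [-0.2 -0.5 -0.9] w 85.3
```

View pics/w1.png

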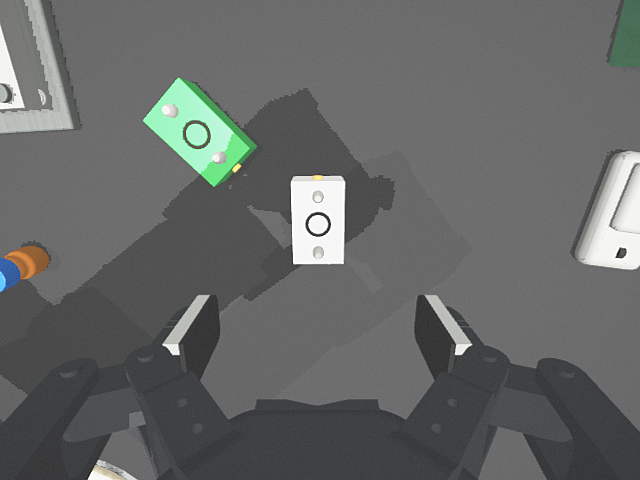

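Run:
```python
from h import *
c=wristT();img=c['img'];save('w1z',cv2.resize(img[165:280,280:360],None,fx=5,fy=5,interpolation=cv2.INTER_CUBIC))
g=img.min(2)
m=np.zeros(g.shape,np.uint8);m[200:246,298:340]=g[200:246,298:340]<110
n,l,st,ce=cv2.connectedComponentsWithStats(m)
print(st,ce)
i=1+np.argmax(st[1:,4]);print(toz(c,ce[i],34))
s,R,o=pose();print('rel tool',R.T@(toz(c,ce[i],34)[0]-o))
# top face
```

```text
[[     0      0    640    480 307025]
 [   306    212     25     25    175]] [[319.50094618 239.50900415]
 [317.84       223.70285714]]
[[ 451.22301939 -259.84474411   34.        ]]
rel tool [  1.34402894 146.59669923   0.31206182]
```

View pics/w1z.png

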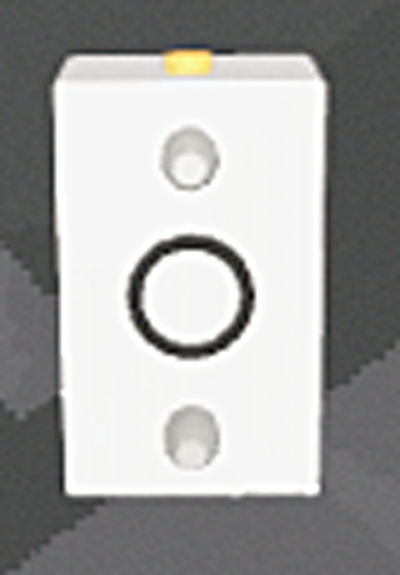

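Request:
{"fn": "jog_arm", "kwargs": {
  "targets": [
    {"offset":[0.001,0.035,0.0],"yaw":0},
    {"offset":[0.001,0.07,0.0],"yaw":0},
    {"offset":[0.001,0.1,0.0],"yaw":0},
    {"offset":[0.001,0.125,0.0],"yaw":0},
    {"offset":[0.001,0.14,0.0],"yaw":0},
    {"offset":[0.001,0.147,0.0],"yaw":0},
    {"offset":[0.001,0.149,0.0],"yaw":0},
    {"offset":[0.001,0.149,0.0],"yaw":0}
  ]
}}

```text
time_s: 2.52
eef_pos: [450.9, -260.0, 32.0]
ee_rot: [-0.532, 0.532, -0.465, 0.466]
force: [-0.6, 0.3, -0.4]
grip_width: 1.002
```

Request:
{"fn": "jog_arm", "kwargs": {
  "targets": [
    {"offset":[0,0,0],"yaw":0},
    {"offset":[0,0,0],"yaw":0},
    {"offset":[0,0,0],"yaw":0},
    {"offset":[0,0,0],"yaw":0},
    {"offset":[0,0,0],"yaw":0},
    {"offset":[0,0,0],"yaw":0},
    {"offset":[0,0,0],"yaw":0},
    {"offset":[0,0,0],"yaw":0},
    {"offset":[0,0,0],"yaw":0}
  ],
  "fingers": 0.0,
  "grip_force": 40
}}

```text
time_s: 3.27
eef_pos: [451.3, -260.4, 32.9]
ee_rot: [-0.532, 0.532, -0.465, 0.466]
force: [-1.0, 0.8, 5.7]
grip_width: 0.503
```

Run:
```python
from h import *
plan([451,-258,180],7.8+90)
c=wristT();save('w2',c['img'])
```

```text
t 3.27 o [ 451.3 -260.4   32.9] jaw -82.34 yaxis [ 0.0018 -0.0018 -1.    ] offset [-0.0021 -0.1471  0.0003] yaw -0.0024 alt 3.139 q6 0.689 F [-1.   0.8  5.7] w 43.0
```

View pics/w2.png

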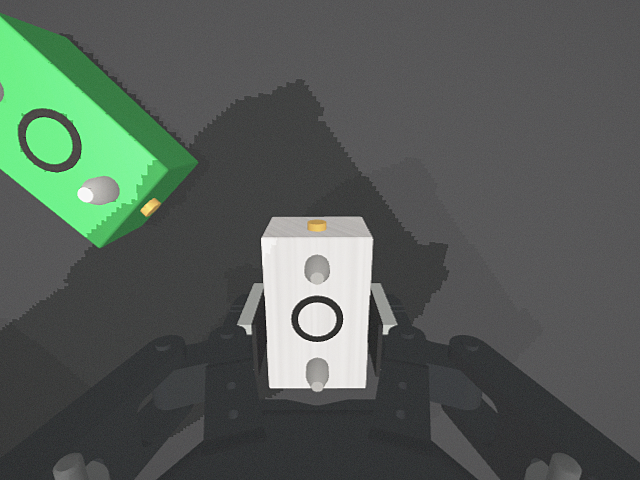

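Run:
```python
from h import *
plan([460,8,200],11+90)
c=wristT();img=c['img'];g=img.min(2)
m=np.zeros(g.shape,np.uint8);m[288:350,282:350]=g[288:350,282:350]<110
n,l,st,ce=cv2.connectedComponentsWithStats(m);print(st,ce)
i=1+np.argmax(st[1:,4]);s,R,o=pose();print('rel tool',R.T@(toz(c,ce[i],34)[0]-o))
```

```text
t 3.32 o [ 451.2 -260.4   32.9] jaw -82.34 yaxis [ 0.0017 -0.0018 -1.    ] offset [-0.2645 -0.1676  0.0447] yaw -0.0582 alt 3.083 q6 0.689 F [-1.6  1.   6.3] w 42.8
[[     0      0    640    480 306397]
 [   291    296     52     46    803]] [[319.50721123 239.29523788]
 [316.74844334 317.63013699]]
rel tool [ 0.31931895 -1.08829766  0.42790147]
```

Request:
{"fn": "jog_arm", "kwargs": {
  "targets": [
    {"offset":[0,-0.02,0],"yaw":0},
    {"offset":[0,-0.06,0],"yaw":0},
    {"offset":[0,-0.1,0],"yaw":0},
    {"offset":[-0.03,-0.13,0.005],"yaw":-0.01},
    {"offset":[-0.068,-0.145,0.01],"yaw":-0.02},
    {"offset":[-0.106,-0.155,0.016],"yaw":-0.03},
    {"offset":[-0.144,-0.165,0.023],"yaw":-0.04},
    {"offset":[-0.182,-0.168,0.03],"yaw":-0.05},
    {"offset":[-0.22,-0.168,0.038],"yaw":-0.058},
    {"offset":[-0.25,-0.168,0.045],"yaw":-0.058},
    {"offset":[-0.265,-0.168,0.045],"yaw":-0.058},
    {"offset":[-0.265,-0.168,0.045],"yaw":-0.058}
  ]
}}

```text
time_s: 4.37
eef_pos: [459.6, 11.3, 200.5]
ee_rot: [-0.546, 0.546, -0.448, 0.449]
force: [0.4, -0.3, -1.5]
grip_width: 0.508
```

Run:
```python
from h import *
plan([460,8,200],11+90)
c=wristT();save('w3',c['img'])
for k in ctrl.regions_of('wrist','pocket'): print(k['score'],np.round(k['box']),rectfit(c,k['region'],50))
```

```text
t 4.37 o [459.6  11.3 200.5] jaw -78.8 yaxis [ 0.0013 -0.0012 -1.    ] offset [ 0.0033  0.0005 -0.0002] yaw 0.0035 alt -3.138 q6 1.145 F [ 0.4 -0.3 -1.5] w 43.4
0.56 [255.   4. 391. 171.] (array([560.26190186,  25.6605835 ]), 115.72137451171875, 95.79761505126953, 10.887247085571289)
```

View pics/w3.png

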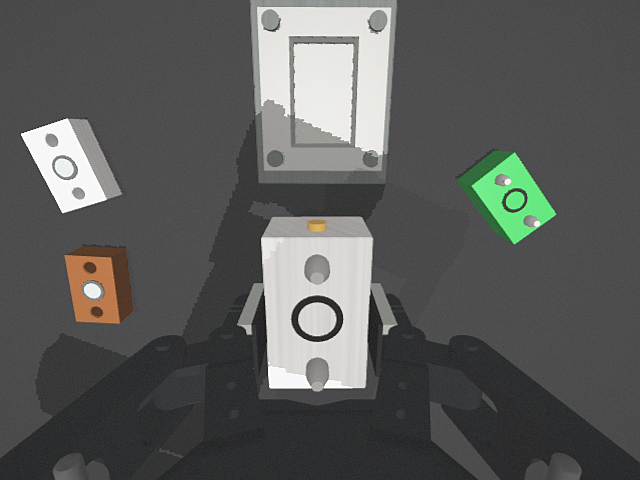

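Run:
```python
from h import *
c=wristT();img=c['img'];g=img.min(2)
save('w3z',cv2.resize(img[0:190,240:400],None,fx=4,fy=4,interpolation=cv2.INTER_CUBIC)[:600])
r=ctrl.regions_of('wrist','pocket')
if r: print(rectfit(c,r[0]['region'],42))
t=ctrl.capture('top');gt=t['img'].min(2);m=np.zeros(gt.shape,bool);m[205:265,280:325]=gt[205:265,280:325]>130
print('top42',rectfit(t,m,42))
# rim corners estimate: profiles
for row in (60,80,100): print(row,g[row,280:370].tolist())
for col in (310,325,340): print(col,g[25:60,col].tolist(),g[130:160,col].tolist())
```

```text
(array([560.75756836,  25.95928955]), 118.51708984375, 97.83379364013672, 10.95832633972168)
top42 (array([539.55999756,  19.4751358 ]), 118.07801818847656, 92.142822265625, 76.20523834228516)
60 [225, 227, 228, 233, 227, 157, 127, 138, 135, 101, 228, 237, 232, 228, 229, 228, 227, 229, 229, 229, 228, 229, 228, 229, 229, 231, 231, 229, 228, 230, 230, 230, 230, 230, 228, 230, 229, 230, 230, 230, 229, 228, 230, 231, 228, 230, 229, 230, 229, 231, 229, 228, 231, 228, 229, 229, 229, 230, 230, 231, 228, 231, 229, 228, 229, 230, 230, 241, 186, 114, 122, 128, 122, 142, 230, 233, 229, 229, 228, 230, 227, 226, 227, 228, 227, 227, 229, 228, 227, 227]
80 [230, 229, 230, 232, 241, 174, 129, 134, 132, 131, 230, 235, 232, 230, 230, 231, 231, 231, 231, 232, 232, 231, 232, 231, 231, 231, 231, 231, 230, 232, 231, 231, 231, 230, 232, 232, 232, 232, 231, 232, 230, 231, 232, 232, 232, 229, 232, 230, 232, 231, 233, 230, 232, 231, 232, 230, 229, 230, 230, 232, 232, 231, 228, 232, 231, 232, 232, 241, 194, 133, 129, 132, 99, 199, 234, 231, 230, 232, 231, 231, 231, 229, 230, 230, 231, 229, 229, 229, 229, 228]

[... 743 characters left out ...]
, 149, 153, 149, 151, 150, 154, 152, 150]
325 [225, 227, 226, 225, 226, 224, 226, 229, 227, 228, 238, 166, 126, 124, 125, 127, 134, 90, 86, 238, 232, 228, 228, 228, 229, 229, 228, 228, 229, 229, 228, 231, 229, 229, 231] [239, 247, 161, 146, 149, 152, 153, 154, 150, 153, 146, 154, 156, 135, 117, 121, 115, 133, 151, 152, 152, 150, 151, 150, 150, 153, 150, 150, 153, 149]
340 [225, 226, 227, 225, 225, 226, 226, 225, 226, 229, 238, 171, 123, 128, 128, 129, 132, 105, 76, 240, 234, 229, 227, 228, 227, 228, 229, 228, 228, 230, 226, 228, 229, 229, 228] [234, 234, 234, 234, 234, 234, 236, 245, 164, 141, 143, 150, 157, 132, 115, 122, 117, 134, 153, 153, 153, 152, 153, 150, 150, 150, 152, 152, 149, 150]
```

View pics/w3z.png

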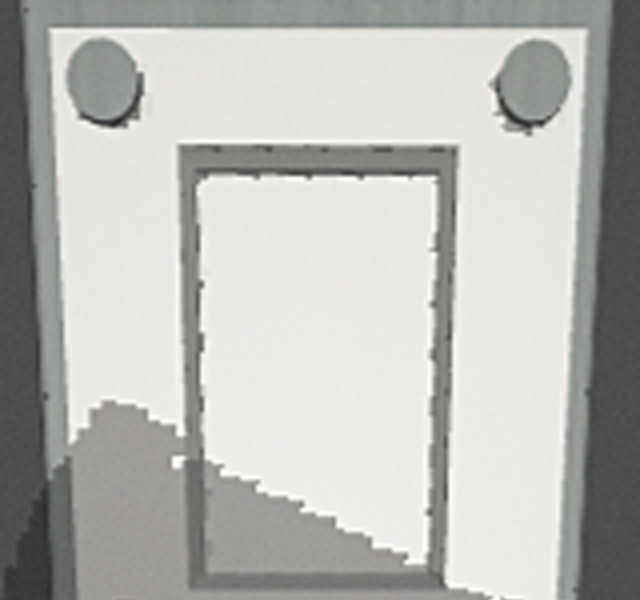

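Run:
```python
from h import *
c=wristT()
a=toz(c,[(320,35.7),(320,147.3)],42);print(a,np.linalg.norm(a[1]-a[0]),a.mean(0))
# left/right edges at rows 60,100
for r,l,rr in [(60,285,353.7),(80,285.2,353.2),(100,286,352.3)]:
    b=toz(c,[(l,r),(rr,r)],42);print(np.linalg.norm(b[1]-b[0]),b.mean(0))
L=toz(c,[(285,60),(286,100)],42);Rr=toz(c,[(353.7,60),(352.3,100)],42)
f=lambda p:np.degrees(np.arctan2(*(p[0]-p[1])[1::-1]))
print(f(L),f(Rr))
s,R,o=pose();print(R.T@(np.array([560.8,26,42])-o))
```

```text
[[601.01453411  31.41095843  42.        ]
 [521.82111584  15.97641376  42.        ]] 80.68347207773412 [561.41782498  23.6936861   42.        ]
52.2469028046825 [584.87485495  28.76315778  42.        ]
52.54970234480562 [571.17131267  26.21854641  42.        ]
52.077037445619865 [557.03266649  23.51342814  42.        ]
10.849677788519699 10.506262447120102
[  0.56811915 158.51685854 101.98412799]
```

Run:
```python
from h import *
plan([560.5,24.6,100],10.8+90)
```

```text
t 4.67 o [460.3   7.6 200.4] jaw -79.11 yaxis [ 0.0016 -0.0019 -1.    ] offset [0.002  0.1005 0.1015] yaw 0.0017 alt -3.14 q6 1.143 F [ 0.5 -0.  -1.2] w 43.1
```

```bash
cat >> h.py <<'E'
def rim(c):
    """subpixel rim of pocket at z=42 by scanning in world coords around guess"""
    g=c['img'].min(2).astype(np.float32);Ti=np.linalg.inv(c['T']);K=c['intrinsics']
    return g,Ti,K
def proj(c,P):
    P=np.atleast_2d(P);Ti=np.linalg.inv(c['T']);q=P@Ti[:3,:3].T+Ti[:3,3];K=c['intrinsics']
    return np.c_[K[0,2]+K[0,0]*q[:,0]/-q[:,2],K[1,2]-K[1,1]*q[:,1]/-q[:,2]]
E
python3 - <<'E'
from h import *
print(pose()[2], pose()[0]['dq'].round(3))
c=wristT();g=c['img'].min(2)
for row in (60,80,100): print(row,g[row,282:294].tolist(),g[row,344:358].tolist())
for col in (310,325,340): print(col,g[33:46,col].tolist(),g[140:152,col].tolist())
r=ctrl.regions_of('wrist','pocket')
if r: print(rectfit(c,r[0]['region'],42))
np.savez('c.npz',T=c['T'],intrinsics=c['intrinsics'])
E
```

```text
[460.28705328   7.5843849  200.38779065] [ 0.    -0.     0.001  0.001 -0.     0.003]
60 [240, 166, 129, 133, 138, 100, 211, 234, 230, 229, 230, 230] [228, 238, 187, 110, 121, 131, 127, 110, 227, 236, 229, 230, 228, 228]
80 [237, 209, 145, 128, 135, 114, 190, 233, 233, 229, 231, 230] [232, 235, 226, 143, 120, 128, 124, 174, 229, 233, 231, 230, 231, 229]
100 [233, 242, 190, 135, 133, 134, 89, 215, 236, 233, 230, 232] [237, 249, 171, 123, 129, 128, 115, 231, 238, 233, 231, 232, 233, 232]
310 [228, 230, 240, 140, 120, 122, 130, 131, 128, 87, 121, 236, 232] [153, 149, 157, 131, 115, 120, 108, 133, 154, 149, 154, 151]
325 [226, 228, 240, 141, 119, 125, 127, 126, 131, 90, 100, 239, 233] [151, 151, 154, 140, 117, 116, 116, 132, 154, 153, 152, 149]
340 [227, 228, 242, 139, 118, 126, 129, 128, 132, 92, 91, 241, 236] [150, 152, 153, 141, 118, 118, 117, 133, 154, 150, 149, 151]
(array([561.07196045,  26.00769424]), 117.57057189941406, 97.98320007324219, 10.897705078125)
```

Run:
```python
from h import *
c=dict(np.load('c.npz'))
a=toz(c,[(318,35.6),(318,147.0)],42);print(a,np.linalg.norm(a[1]-a[0]),a.mean(0))
for r,l,rr in [(60,282.83,351.5),(80,283.22,351.),(100,284.05,350.5)]:
    b=toz(c,[(l,r),(rr,r)],42);print(np.linalg.norm(b[1]-b[0]),b.mean(0))
L=toz(c,[(282.83,60),(284.05,100)],42);Rr=toz(c,[(351.5,60),(350.5,100)],42)
f=lambda p:np.degrees(np.arctan2(*(p[0]-p[1])[1::-1]))
print(f(L),f(Rr))
plan([560.7,25.9,100],11.0+90)
```

```text
[[600.80219157  32.93128766  42.        ]
 [521.75117653  17.68051836  42.        ]] 80.50868861575294 [561.27668405  25.30590301  42.        ]
52.22133257353953 [584.56588766  30.4399943   42.        ]
52.37695381711572 [570.87128929  27.85168541  42.        ]
52.19224023751158 [556.75965504  25.00877627  42.        ]
11.081539356019114 11.022630482600384
t 4.77 o [460.3   7.8 200.4] jaw -79.09 yaxis [ 0.0016 -0.0018 -1.    ] offset [0.001  0.1005 0.1019] yaw -0.0016 alt 3.14 q6 1.143 F [ 0.6  1.1 -1.2] w 43.1
```

Request:
{"fn": "jog_arm", "kwargs": {
  "targets": [
    {"offset":[0.001,0.01,0.03],"yaw":0},
    {"offset":[0.001,0.03,0.06],"yaw":0},
    {"offset":[0.001,0.05,0.085],"yaw":0},
    {"offset":[0.001,0.07,0.098],"yaw":0},
    {"offset":[0.001,0.085,0.102],"yaw":0},
    {"offset":[0.001,0.095,0.102],"yaw":0},
    {"offset":[0.001,0.1,0.102],"yaw":0},
    {"offset":[0.001,0.1,0.102],"yaw":0},
    {"offset":[0.001,0.1,0.102],"yaw":0}
  ]
}}

```text
time_s: 5.52
eef_pos: [560.8, 25.7, 101.3]
ee_rot: [0.545, -0.545, 0.449, -0.451]
force: [0.2, 0.4, -1.4]
grip_width: 0.506
```

Run:
```python
from h import *
plan([560.6,26.1,80],11.0+90)
c=wristT();save('w4',c['img'])
plan([560.6,26.1,80],11.0+90)
```

```text
t 5.52 o [560.8  25.7 101.3] jaw -79.11 yaxis [ 0.0025 -0.002  -1.    ] offset [-0.0005  0.0213 -0.0001] yaw -0.002 alt 3.14 q6 1.219 F [ 0.2  0.4 -1.4] w 43.2
t 5.57 o [561.   25.7 101.6] jaw -79.11 yaxis [ 0.0032 -0.0022 -1.    ] offset [-0.0006  0.0216 -0.0003] yaw -0.0019 alt 3.14 q6 1.219 F [-0.4  0.1 -1.8] w 43.1
```

View pics/w4.png

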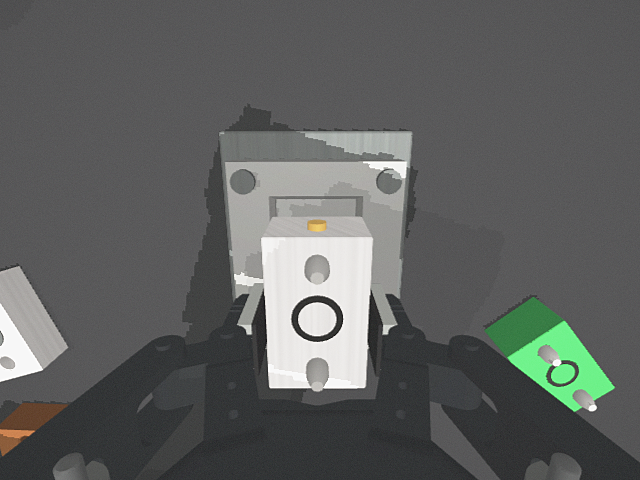

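Request:
{"fn": "jog_arm", "kwargs": {
  "targets": [
    {"offset":[-0.0005,0.01,0],"yaw":0},
    {"offset":[-0.0005,0.018,0],"yaw":0},
    {"offset":[-0.0005,0.023,0],"yaw":0},
    {"offset":[-0.0005,0.027,0],"yaw":0},
    {"offset":[-0.0005,0.03,0],"yaw":0},
    {"offset":[-0.0005,0.032,0],"yaw":0},
    {"offset":[-0.0005,0.032,0],"yaw":0},
    {"offset":[-0.0005,0.032,0],"yaw":0}
  ]
}}

```text
time_s: 6.23
eef_pos: [561.1, 26.1, 69.7]
ee_rot: [0.545, -0.545, 0.449, -0.452]
force: [1.2, -0.2, -1.7]
grip_width: 0.501
```

Run:
```python
from h import *
plan([560.6,26.1,65],11.0+90)
```

```text
t 6.23 o [561.1  26.1  69.7] jaw -79.11 yaxis [ 0.0034 -0.0021 -1.    ] offset [-0.0001  0.0047 -0.0005] yaw -0.0019 alt 3.14 q6 1.22 F [ 1.2 -0.2 -1.7] w 42.8
```

Request:
{"fn": "jog_arm", "kwargs": {
  "targets": [
    {"offset":[0,0.002,0],"yaw":0},
    {"offset":[0,0.0035,0],"yaw":0},
    {"offset":[0,0.0045,0],"yaw":0},
    {"offset":[0,0.005,0],"yaw":0},
    {"offset":[0,0.005,0],"yaw":0},
    {"offset":[0,0.005,0],"yaw":0}
  ]
}}

```text
time_s: 6.73
eef_pos: [561.1, 26.1, 65.0]
ee_rot: [0.545, -0.545, 0.449, -0.452]
force: [-1.7, 0.2, 2.7]
grip_width: 0.504
```

Run:
```python
from h import *
plan([560.6,26.1,65],11.0+90)
c=wristT();save('w5',c['img'])
```

```text
t 6.73 o [561.1  26.1  65. ] jaw -79.1 yaxis [ 0.0035 -0.0022 -1.    ] offset [-0.0001 -0.0001 -0.0005] yaw -0.0018 alt 3.14 q6 1.22 F [-1.7  0.2  2.7] w 43.1
```

View pics/w5.png

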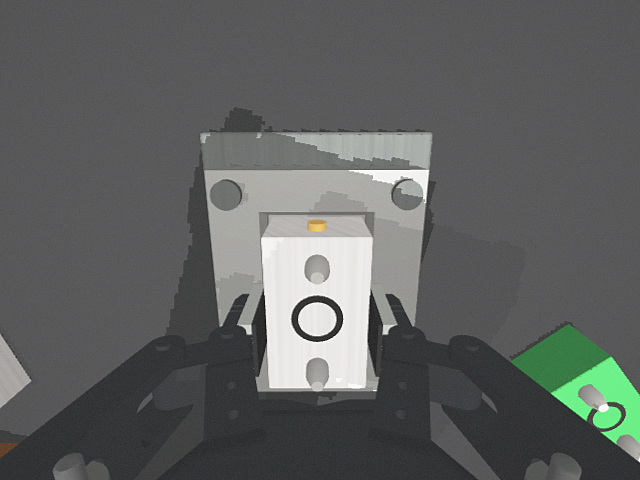

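Request:
{"fn": "jog_arm", "kwargs": {
  "targets": [
    {"offset":[0,0.001,0],"yaw":0},
    {"offset":[0,0.0015,0],"yaw":0},
    {"offset":[0,0.0015,0],"yaw":0}
  ]
}}

```text
time_s: 7.03
eef_pos: [561.1, 26.1, 63.9]
ee_rot: [0.545, -0.545, 0.449, -0.452]
force: [-3.2, 0.1, 6.2]
grip_width: 0.502
```

Request:
{"fn": "jog_arm", "kwargs": {
  "targets": [
    {"offset":[0,0,0],"yaw":0},
    {"offset":[0,0,0],"yaw":0},
    {"offset":[0,0,0],"yaw":0},
    {"offset":[0,0,0],"yaw":0},
    {"offset":[0,0,0],"yaw":0},
    {"offset":[0,0,0],"yaw":0}
  ],
  "fingers": 0.07
}}

```text
time_s: 7.53
eef_pos: [561.1, 26.1, 63.9]
ee_rot: [0.545, -0.545, 0.449, -0.452]
force: [0.1, -1.1, -1.0]
grip_width: 0.818
```

Request:
{"fn": "jog_arm", "kwargs": {
  "targets": [
    {"offset":[0,-0.005,0],"yaw":0},
    {"offset":[0,-0.02,0],"yaw":0},
    {"offset":[0,-0.05,0],"yaw":0},
    {"offset":[0,-0.085,0],"yaw":0},
    {"offset":[0,-0.115,0],"yaw":0},
    {"offset":[0,-0.115,0],"yaw":0},
    {"offset":[0,-0.115,0],"yaw":0},
    {"offset":[0,-0.115,0],"yaw":0}
  ]
}}

```text
time_s: 8.2
eef_pos: [560.3, 26.4, 178.2]
ee_rot: [0.545, -0.545, 0.449, -0.451]
force: [0.3, -0.4, 0.0]
grip_width: 0.82
```

Run:
```python
from h import *
plan([461,238,180],28.8+90)
c=wristT();save('w6',c['img']);img=c['img']
np.savez('c6.npz',T=c['T'],intrinsics=c['intrinsics'],img=img)
```

```text
t 8.2 o [560.3  26.4 178.2] jaw -79.11 yaxis [ 0.0025 -0.002  -1.    ] offset [-0.2266 -0.0025 -0.0575] yaw -0.3125 alt 2.829 q6 1.22 F [ 0.3 -0.4  0. ] w 70.0
```

View pics/w6.png

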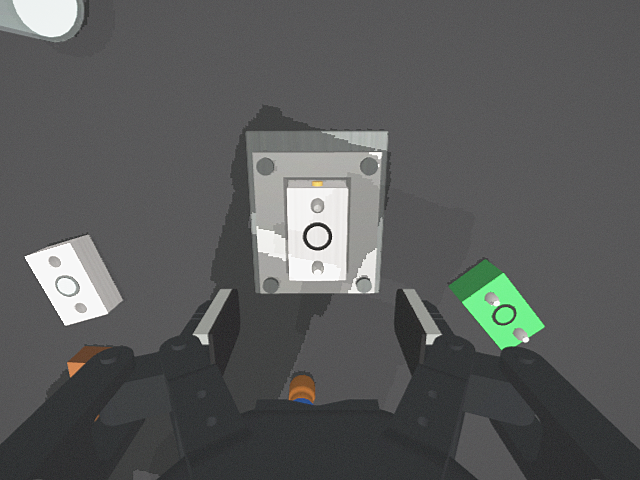

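Run:
```python
from h import *
c=dict(np.load('c6.npz'));img=c['img'];g=img.min(2)
save('w6z',cv2.resize(img[120:300,240:400],None,fx=3.3,fy=3.3,interpolation=cv2.INTER_CUBIC))
m=np.zeros(g.shape,np.uint8);m[218:256,298:336]=g[218:256,298:336]<90
n,l,st,ce=cv2.connectedComponentsWithStats(m);print(st)
i=1+np.argmax(st[1:,4]);P=toz(c,ce[i],66)[0];print(ce[i],P)
s,R,o=pose();print(R.T@(P-o))
```

```text
[[     0      0    640    480 306967]
 [   303    223     29     27    233]]
[317.01716738 235.79399142] [561.25831604  25.7942015   66.        ]
[  0.5679476  111.75058723   0.82551967]
```

View pics/w6z.png

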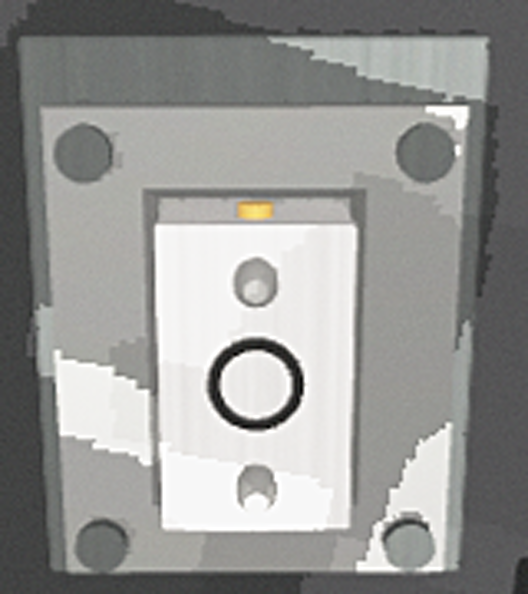

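Request:
{"fn": "jog_arm", "kwargs": {
  "targets": [
    {"offset":[-0.038,-0.0025,-0.008],"yaw":-0.05},
    {"offset":[-0.076,-0.0025,-0.018],"yaw":-0.11},
    {"offset":[-0.114,-0.0025,-0.028],"yaw":-0.17},
    {"offset":[-0.152,-0.0025,-0.038],"yaw":-0.23},
    {"offset":[-0.19,-0.0025,-0.048],"yaw":-0.29},
    {"offset":[-0.22,-0.0025,-0.055],"yaw":-0.312},
    {"offset":[-0.227,-0.0025,-0.0575],"yaw":-0.312},
    {"offset":[-0.227,-0.0025,-0.0575],"yaw":-0.312},
    {"offset":[-0.227,-0.0025,-0.0575],"yaw":-0.312},
    {"offset":[-0.227,-0.0025,-0.0575],"yaw":-0.312},
    {"offset":[-0.227,-0.0025,-0.0575],"yaw":-0.312}
  ],
  "fingers": 0.085
}}

```text
time_s: 9.17
eef_pos: [461.4, 237.3, 179.4]
ee_rot: [-0.608, 0.609, -0.36, 0.361]
force: [0.2, 0.1, 0.9]
grip_width: 0.996
```

Run:
```python
from h import *
plan([461,238,180],28.8+90)
c=wristT();save('w7',c['img']);img=c['img']
np.savez('c7.npz',T=c['T'],intrinsics=c['intrinsics'],img=img)
for k in ctrl.regions_of('wrist','upper'): print(k['score'],np.round(k['box']),rectfit(c,k['region'],26))
plan([461,238,180],28.8+90)
```

```text
t 9.17 o [461.4 237.3 179.4] jaw -61.34 yaxis [ 0.001  -0.0022 -1.    ] offset [-0.0008 -0.0006 -0.    ] yaw -0.0025 alt 3.139 q6 1.322 F [0.2 0.1 0.9] w 85.0
0.76 [251. 290. 316. 374.] (array([350.06344604, 214.57286072]), 85.426513671875, 45.58580780029297, 7.880444526672363)
0.75 [291. 177. 342. 265.] (array([461.88067627, 237.58639526]), 75.24272918701172, 43.8989143371582, 28.014238357543945)
t 9.27 o [461.3 237.5 179.5] jaw -61.33 yaxis [ 0.0012 -0.002  -1.    ] offset [-0.0005 -0.0005 -0.    ] yaw -0.0022 alt 3.139 q6 1.322 F [-0.6 -0.3  0.1] w 84.9
```

View pics/w7.png

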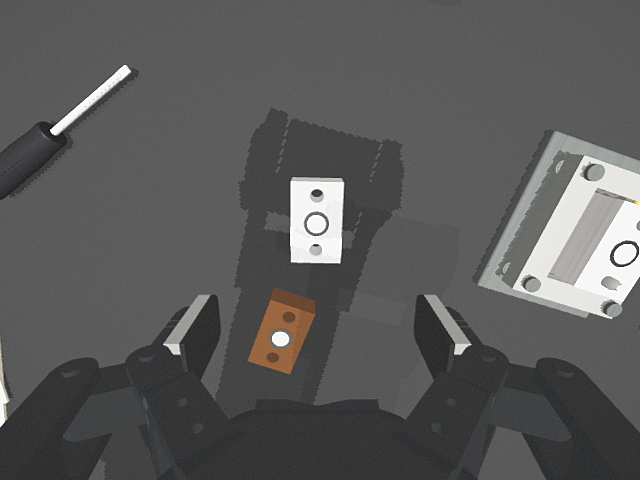

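Run:
```python
from h import *
c=dict(np.load('c7.npz'));img=c['img'];g=img.min(2)
save('w7z',cv2.resize(img[165:275,275:355],None,fx=5,fy=5,interpolation=cv2.INTER_CUBIC))
m=np.zeros(g.shape,np.uint8);m[208:240,300:333]=g[208:240,300:333]<150
n,l,st,ce=cv2.connectedComponentsWithStats(m);print(st)
i=1+np.argmax(st[1:,4]);P=toz(c,ce[i],26)[0]
s,R,o=pose();print(ce[i],P,R.T@(P-o))
```

```text
[[     0      0    640    480 307019]
 [   304    212     25     24    181]]
[315.98342541 222.84530387] [460.58388975 237.02066741  26.        ] [ -0.22878226 153.51382715  -0.86713674]
```

View pics/w7z.png

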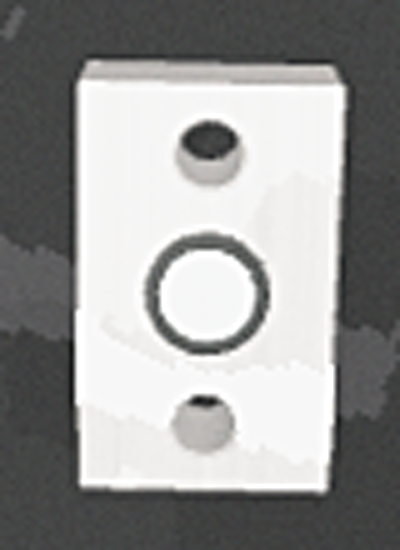

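Request:
{"fn": "jog_arm", "kwargs": {
  "targets": [
    {"offset":[0,0.035,-0.001],"yaw":0.015},
    {"offset":[0,0.07,-0.001],"yaw":0.015},
    {"offset":[0,0.105,-0.001],"yaw":0.015},
    {"offset":[0,0.132,-0.001],"yaw":0.015},
    {"offset":[0,0.148,-0.001],"yaw":0.015},
    {"offset":[0,0.155,-0.001],"yaw":0.015},
    {"offset":[0,0.158,-0.001],"yaw":0.015},
    {"offset":[0,0.158,-0.001],"yaw":0.015},
    {"offset":[0,0.158,-0.001],"yaw":0.015}
  ]
}}

```text
time_s: 10.02
eef_pos: [461.3, 236.8, 22.6]
ee_rot: [0.606, -0.605, 0.364, -0.366]
force: [-1.0, -0.4, 0.0]
grip_width: 0.996
```

Request:
{"fn": "jog_arm", "kwargs": {
  "targets": [
    {"offset":[0,0,0],"yaw":0},
    {"offset":[0,0,0],"yaw":0},
    {"offset":[0,0,0],"yaw":0},
    {"offset":[0,0,0],"yaw":0},
    {"offset":[0,0,0],"yaw":0},
    {"offset":[0,0,0],"yaw":0},
    {"offset":[0,0,0],"yaw":0},
    {"offset":[0,0,0],"yaw":0},
    {"offset":[0,0,0],"yaw":0}
  ],
  "fingers": 0.0,
  "grip_force": 60
}}

```text
time_s: 10.77
eef_pos: [461.8, 236.9, 23.5]
ee_rot: [0.606, -0.605, 0.364, -0.367]
force: [-1.4, 0.1, 7.1]
grip_width: 0.503
```

Run:
```python
from h import *
plan([560.6,26,180],10.9+90)
c=wristT();save('w8',c['img']);img=c['img']
np.savez('c8.npz',T=c['T'],intrinsics=c['intrinsics'],img=img)
```

```text
t 10.77 o [461.8 236.9  23.5] jaw -62.2 yaxis [ 0.0045 -0.0013 -1.    ] offset [ 0.2331 -0.1558 -0.0105] yaw 0.295 alt -2.847 q6 1.337 F [-1.4  0.1  7.1] w 42.9
```

View pics/w8.png

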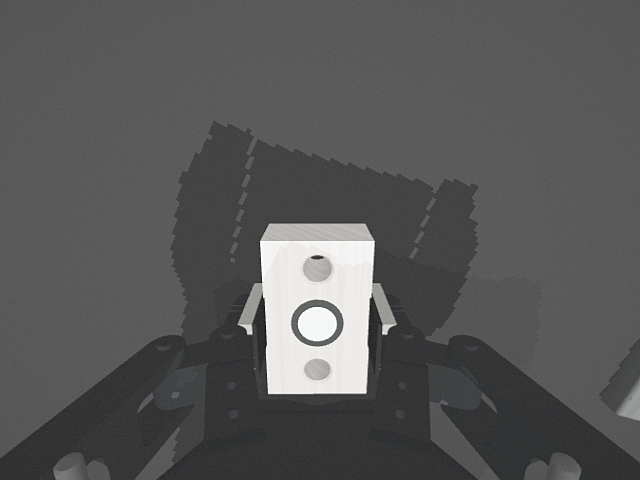

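Run:
```python
from h import *
c=dict(np.load('c8.npz'));img=c['img'];g=img.min(2)
m=np.zeros(g.shape,np.uint8);m[292:354,284:350]=g[292:354,284:350]<150
n,l,st,ce=cv2.connectedComponentsWithStats(m);print(st)
i=1+np.argmax(st[1:,4])
s,R,o=pose();P=toz(c,ce[i],26)[0];u=R.T@(P-o);print('ring centroid',ce[i],u)
x,y,w,h=st[i,:4];P=toz(c,(x+(w-1)/2,y+(h-1)/2),26)[0];print('ring bbox',R.T@(P-o))
plan([460,5,200],10.9+90)
```

```text
[[     0      0    640    480 306354]
 [   291    300     52     46    846]]
ring centroid [316.60520095 321.16666667] [ 0.07245309 -2.52690323 -0.47219686]
ring bbox [ 0.02819902 -2.52923082 -1.10250612]
t 10.82 o [461.8 236.9  23.5] jaw -62.2 yaxis [ 0.0046 -0.0012 -1.    ] offset [ 0.2048 -0.1762 -0.1092] yaw 0.295 alt -2.847 q6 1.337 F [-1.4 -0.8  6. ] w 42.4
```

Run:
```python
from h import *
plan([561.9,26.0,130],10.9+90)
```

```text
t 10.82 o [461.8 236.9  23.5] jaw -62.2 yaxis [ 0.0046 -0.0012 -1.    ] offset [ 0.2336 -0.1058 -0.0095] yaw 0.295 alt -2.847 q6 1.337 F [-1.4 -0.8  6. ] w 42.4
```

Request:
{"fn": "jog_arm", "kwargs": {
  "targets": [
    {"offset":[0,-0.02,0],"yaw":0},
    {"offset":[0,-0.055,0],"yaw":0},
    {"offset":[0.015,-0.09,0],"yaw":0.02},
    {"offset":[0.05,-0.106,-0.001],"yaw":0.06},
    {"offset":[0.088,-0.106,-0.003],"yaw":0.11},
    {"offset":[0.126,-0.106,-0.005],"yaw":0.16},
    {"offset":[0.164,-0.106,-0.007],"yaw":0.22},
    {"offset":[0.2,-0.106,-0.009],"yaw":0.27},
    {"offset":[0.225,-0.106,-0.0095],"yaw":0.295},
    {"offset":[0.2335,-0.106,-0.0095],"yaw":0.295},
    {"offset":[0.2335,-0.106,-0.0095],"yaw":0.295},
    {"offset":[0.2335,-0.106,-0.0095],"yaw":0.295}
  ]
}}

```text
time_s: 11.82
eef_pos: [561.3, 26.6, 129.9]
ee_rot: [0.546, -0.545, 0.449, -0.451]
force: [-0.2, 0.8, -1.8]
grip_width: 0.501
```

Request:
{"fn": "jog_arm", "kwargs": {
  "targets": [
    {"offset":[0,0,0],"yaw":0},
    {"offset":[0,0,0],"yaw":0},
    {"offset":[0,0,0],"yaw":0}
  ]
}}

```text
time_s: 12.07
eef_pos: [561.0, 27.8, 129.9]
ee_rot: [0.546, -0.545, 0.449, -0.451]
force: [0.1, 0.1, -1.6]
grip_width: 0.501
```

Run:
```python
from h import *
plan([561.9,26.0,110],10.9+90)
c=wristT();save('w9',c['img']);img=c['img']
np.savez('c9.npz',T=c['T'],intrinsics=c['intrinsics'],img=img)
```

```text
t 12.07 o [561.   27.8 129.9] jaw -78.98 yaxis [ 3.3e-03 -6.0e-04 -1.0e+00] offset [0.0019 0.0199 0.0005] yaw 0.002 alt -3.14 q6 1.219 F [ 0.1  0.1 -1.6] w 42.8
```

View pics/w9.png

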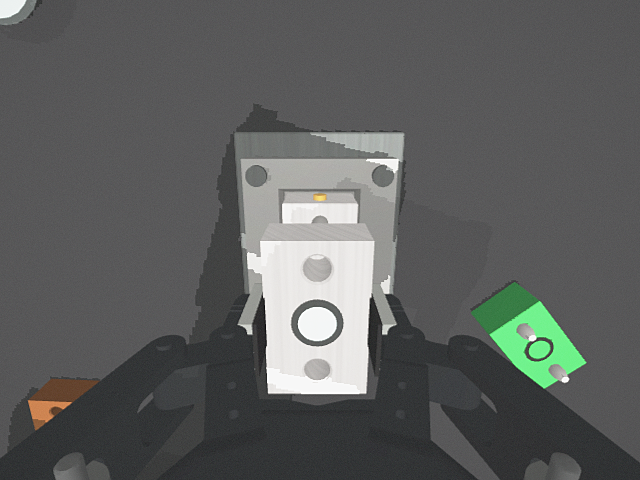

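Request:
{"fn": "jog_arm", "kwargs": {
  "targets": [
    {"offset":[0.001,0.008,0.0005],"yaw":0.002},
    {"offset":[0.002,0.014,0.0005],"yaw":0.002},
    {"offset":[0.002,0.017,0.0005],"yaw":0.002},
    {"offset":[0.002,0.018,0.0005],"yaw":0.002},
    {"offset":[0.002,0.018,0.0005],"yaw":0.002},
    {"offset":[0.002,0.018,0.0005],"yaw":0.002},
    {"offset":[0.002,0.018,0.0005],"yaw":0.002},
    {"offset":[0.002,0.018,0.0005],"yaw":0.002}
  ]
}}

```text
time_s: 12.78
eef_pos: [562.1, 25.6, 112.2]
ee_rot: [0.546, -0.545, 0.449, -0.452]
force: [-0.4, -0.6, -2.6]
grip_width: 0.495
```

Run:
```python
from h import *
plan([561.9,26.0,103],10.9+90)
c=wristT();save('w10',c['img']);img=c['img']
np.savez('c10.npz',T=c['T'],intrinsics=c['intrinsics'],img=img)
plan([561.9,26.0,103],10.9+90)
g=img.min(2).astype(int)
for r in (203,207,211,215): 
    print(r,g[r,270:290].tolist(),g[r,345:372].tolist())
for r in (250,256,262):
    print(r,g[r,255:270].tolist(),g[r,365:380].tolist())
save('w10z',cv2.resize(img[170:340,240:400],None,fx=3.5,fy=3.5,interpolation=cv2.INTER_CUBIC))
```

```text
t 12.78 o [562.1  25.6 112.2] jaw -79.12 yaxis [ 3.9e-03 -8.0e-04 -1.0e+00] offset [-0.0004  0.0092 -0.0002] yaw -0.0003 alt 3.141 q6 1.218 F [-0.4 -0.6 -2.6] w 42.3
t 12.83 o [562.1  25.6 112.2] jaw -79.12 yaxis [ 3.8e-03 -7.0e-04 -1.0e+00] offset [-0.0004  0.0092 -0.0002] yaw -0.0003 alt 3.141 q6 1.218 F [-1.2  0.8 -1.2] w 42.8
203 [173, 136, 119, 124, 123, 125, 127, 104, 156, 181, 182, 179, 179, 174, 179, 179, 179, 179, 179, 177] [177, 175, 177, 178, 181, 185, 188, 175, 125, 109, 112, 116, 115, 110, 116, 145, 152, 151, 156, 150, 150, 151, 150, 154, 149, 153, 151]
207 [175, 146, 124, 121, 128, 123, 124, 173, 181, 178, 175, 177, 177, 175, 177, 180, 176, 175, 180, 180] [177, 181, 178, 179, 179, 178, 179, 183, 182, 156, 118, 113, 109, 111, 118, 147, 153, 151, 153, 150, 150, 149, 151, 151, 153, 149, 150]
211 [172, 154, 124, 116, 120, 163, 176, 177, 173, 172, 177, 169, 169, 167, 165, 168, 172, 172, 174, 174] [181, 185, 182, 186, 182, 181, 183, 184, 182, 184, 187, 146, 109, 106, 127, 148, 152, 152, 147, 149, 151, 150, 150, 147, 151, 148, 150]
215 [169, 155, 126, 104, 228, 248, 245, 244, 243, 243, 243, 245, 237, 229, 228, 227, 231, 230, 233, 233] [230, 232, 235, 236, 236, 234, 231, 233, 234, 233, 235, 240, 155, 103, 123, 144, 153, 150, 149, 147, 149, 150, 152, 145, 149, 147, 149]
250 [149, 147, 148, 150, 139, 200, 247, 245, 242, 242, 242, 242, 243, 243, 243] [232, 232, 232, 231, 231, 228, 227, 231, 228, 167, 142, 147, 148, 147, 148]
256 [148, 146, 146, 145, 144, 165, 249, 246, 243, 243, 237, 234, 234, 235, 235] [233, 234, 233, 232, 229, 230, 231, 235, 192, 147, 144, 144, 148, 149, 147]
262 [152, 149, 148, 145, 147, 135, 231, 245, 244, 236, 231, 233, 233, 234, 233] [234, 233, 233, 231, 229, 228, 230, 237, 175, 142, 149, 147, 145, 148, 150]
```

View pics/w10z.png

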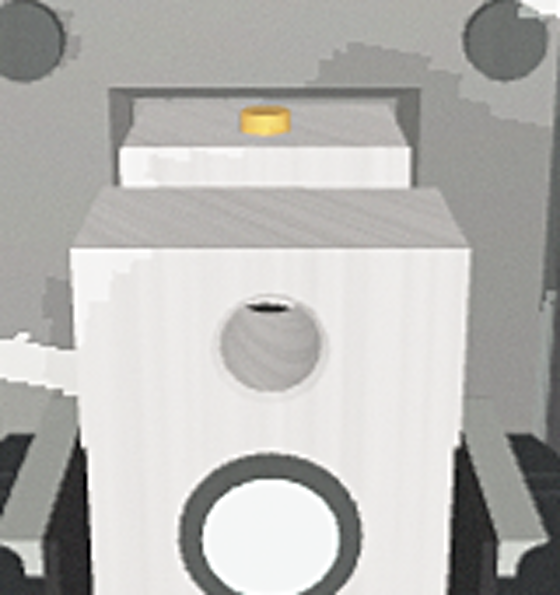

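Run:
```python
from h import *
c=dict(np.load('c10.npz'));img=c['img']
g=img.min(2).astype(int)
print(g[206:222,300].tolist(),g[206:222,335].tolist());print(g[232:250,290].tolist(),g[232:250,345].tolist())
s,R,o=pose()
f=lambda uv,z:(toz(c,uv,z)-o)@R
# edges by row: lower row215 left 273.6, right 356.9 ; upper rows 250: left 259.9 right 373.8
l=f([(273.6,215),(356.9,215)],66);u=f([(260.0,250),(373.7,250)],114.7)
print(l,u,l.mean(0),u.mean(0),'w',l[1,0]-l[0,0],u[1,0]-u[0,0])
l=f([(300,211.7),(335,211.7)],66);u=f([(290,240.9),(345,240.9)],114.7);print(l[:,2],u[:,2])
```

```text
[181, 182, 179, 177, 179, 179, 241, 247, 234, 231, 233, 234, 231, 232, 233, 233] [177, 177, 181, 169, 172, 182, 231, 236, 233, 234, 233, 233, 233, 233, 232, 235]
[177, 183, 179, 175, 174, 176, 176, 177, 167, 238, 236, 233, 233, 232, 234, 233, 233, 234] [178, 177, 176, 179, 177, 179, 177, 180, 170, 234, 234, 230, 231, 232, 230, 231, 229, 229]
[[-22.31255778  46.2448691   32.87735846]
 [ 21.39044683  46.30724949  32.83231355]] [[-21.70464983  -2.46131413  31.03299787]
 [ 22.42563326  -2.398353    30.97946818]] [-0.46105548 46.27605929 32.854836  ] [ 0.36049172 -2.42983357 31.00623302] w 43.70300461229072 44.13028309051978
[34.63723306 34.61866605] [34.73515051 34.7105005 ]
```

Request:
{"fn": "jog_arm", "kwargs": {
  "targets": [
    {"offset":[-0.0006,0.004,0],"yaw":0},
    {"offset":[-0.0006,0.008,0],"yaw":0},
    {"offset":[-0.0006,0.011,0],"yaw":0},
    {"offset":[-0.0006,0.013,0],"yaw":0},
    {"offset":[-0.0006,0.0145,0],"yaw":0},
    {"offset":[-0.0006,0.0155,0],"yaw":0},
    {"offset":[-0.0006,0.0155,0],"yaw":0}
  ]
}}

```text
time_s: 13.42
eef_pos: [562.0, 26.2, 96.4]
ee_rot: [0.546, -0.545, 0.449, -0.451]
force: [-0.5, 0.5, -1.7]
grip_width: 0.503
```

Run:
```python
from h import *
plan([561.7,26.1,92],10.9+90)
c=wristT();save('w11',c['img'])
```

```text
t 13.42 o [562.   26.2  96.4] jaw -79.12 yaxis [ 3.5e-03 -7.0e-04 -1.0e+00] offset [ 0.      0.0044 -0.0003] yaw -0.0003 alt 3.141 q6 1.219 F [-0.5  0.5 -1.7] w 43.0
```

View pics/w11.png

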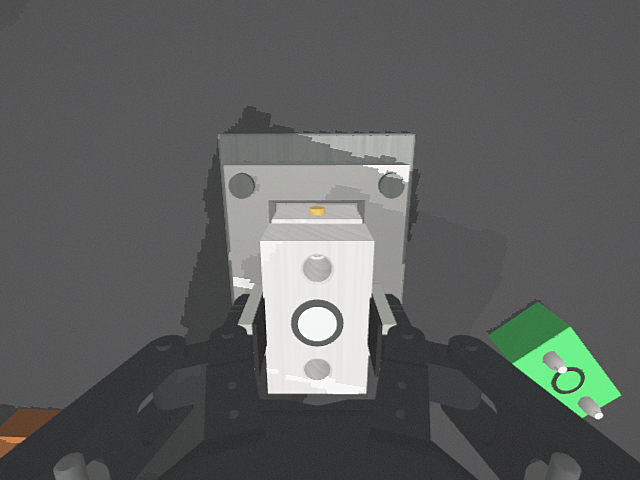

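Request:
{"fn": "jog_arm", "kwargs": {
  "targets": [
    {"offset":[0,0.001,-0.0001],"yaw":0},
    {"offset":[0,0.002,-0.0001],"yaw":0},
    {"offset":[0,0.003,-0.0001],"yaw":0},
    {"offset":[0,0.004,-0.0001],"yaw":0},
    {"offset":[0,0.004,-0.0001],"yaw":0}
  ]
}}

```text
time_s: 13.88
eef_pos: [561.9, 26.2, 92.4]
ee_rot: [0.546, -0.545, 0.449, -0.451]
force: [-0.0, -0.6, -2.1]
grip_width: 0.504
```

Run:
```python
from h import *
plan([561.7,26.1,89.5],10.9+90)
```

```text
t 13.88 o [561.9  26.2  92.4] jaw -79.12 yaxis [ 3.5e-03 -7.0e-04 -1.0e+00] offset [ 0.0001  0.0029 -0.0002] yaw -0.0003 alt 3.141 q6 1.219 F [-0.  -0.6 -2.1] w 43.0
```

Request:
{"fn": "jog_arm", "kwargs": {
  "targets": [
    {"offset":[0,0.001,0],"yaw":0},
    {"offset":[0,0.002,0],"yaw":0},
    {"offset":[0,0.0027,0],"yaw":0},
    {"offset":[0,0.0032,0],"yaw":0},
    {"offset":[0,0.0032,0],"yaw":0},
    {"offset":[0,0.0032,0],"yaw":0}
  ]
}}

```text
time_s: 14.38
eef_pos: [561.9, 26.2, 89.5]
ee_rot: [0.546, -0.545, 0.449, -0.451]
force: [-1.9, -0.7, 3.5]
grip_width: 0.497
```

Run:
```python
from h import *
plan([561.7,26.1,84.5],10.9+90)
c=wristT();save('w12',c['img']);save('w12z',cv2.resize(c['img'][170:340,220:420],None,fx=3.5,fy=3.5,interpolation=cv2.INTER_CUBIC))
plan([561.7,26.1,84.5],10.9+90)
```

```text
t 14.38 o [561.9  26.2  89.5] jaw -79.12 yaxis [ 3.5e-03 -8.0e-04 -1.0e+00] offset [ 0.      0.005  -0.0002] yaw -0.0003 alt 3.141 q6 1.219 F [-1.9 -0.7  3.5] w 42.5
t 14.43 o [561.9  26.2  89.5] jaw -79.11 yaxis [ 3.6e-03 -8.0e-04 -1.0e+00] offset [ 0.      0.005  -0.0002] yaw -0.0002 alt 3.141 q6 1.219 F [-3.6  0.2  5. ] w 42.8
```

View pics/w12z.png

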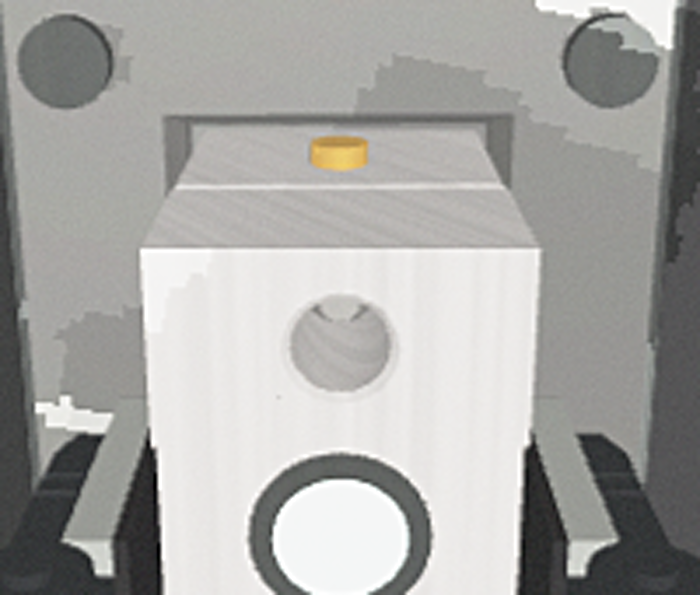

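Request:
{"fn": "jog_arm", "kwargs": {
  "targets": [
    {"offset":[0,0.0008,0],"yaw":0},
    {"offset":[0,0.0016,0],"yaw":0},
    {"offset":[0,0.0024,0],"yaw":0},
    {"offset":[0,0.0032,0],"yaw":0},
    {"offset":[0,0.004,0],"yaw":0},
    {"offset":[0,0.0046,0],"yaw":0},
    {"offset":[0,0.005,0],"yaw":0},
    {"offset":[0,0.005,0],"yaw":0},
    {"offset":[0,0.005,0],"yaw":0}
  ]
}}

```text
time_s: 15.18
eef_pos: [561.9, 26.2, 85.1]
ee_rot: [0.546, -0.545, 0.449, -0.452]
force: [-4.3, -0.0, 8.2]
grip_width: 0.502
```

Run:
```python
from h import *
plan([561.7,26.1,84.5],10.9+90)
c=wristT();save('w13',c['img']);save('w13z',cv2.resize(c['img'][120:340,200:440],None,fx=2.7,fy=2.7,interpolation=cv2.INTER_CUBIC))
plan([561.7,26.1,84.5],10.9+90)
np.savez('c13.npz',T=c['T'],intrinsics=c['intrinsics'],img=c['img'])
```

```text
t 15.18 o [561.9  26.2  85.1] jaw -79.11 yaxis [ 3.7e-03 -9.0e-04 -1.0e+00] offset [ 0.      0.0006 -0.0002] yaw -0.0001 alt 3.141 q6 1.219 F [-4.3 -0.   8.2] w 42.8
t 15.23 o [561.9  26.2  85.1] jaw -79.11 yaxis [ 3.8e-03 -9.0e-04 -1.0e+00] offset [ 0.      0.0006 -0.0002] yaw -0.0002 alt 3.141 q6 1.219 F [-4.9  0.2  8.3] w 42.5
```

View pics/w13z.png

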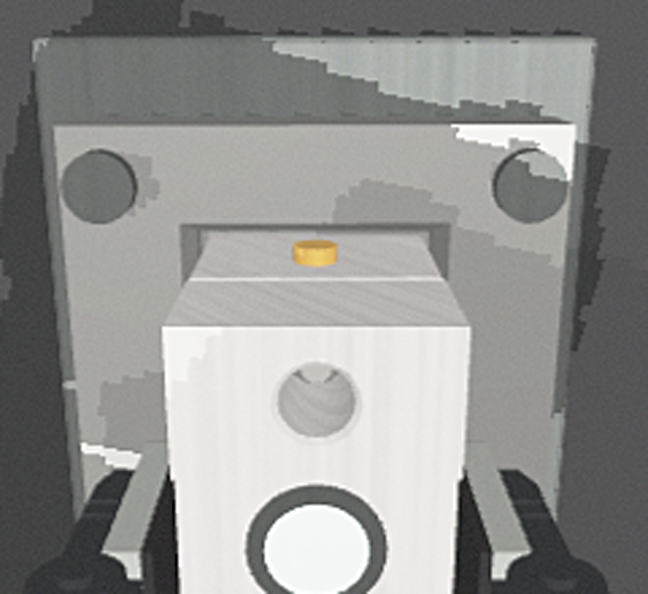

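Request:
{"fn": "jog_arm", "kwargs": {
  "targets": [
    {"offset":[0,0.0007,-0.0002],"yaw":0},
    {"offset":[0,0.0011,-0.0003],"yaw":0},
    {"offset":[0,0.0012,-0.0003],"yaw":0},
    {"offset":[0,0.0012,-0.0003],"yaw":0},
    {"offset":[0,0.0012,-0.0003],"yaw":0},
    {"offset":[0,0.0012,-0.0003],"yaw":0}
  ]
}}

```text
time_s: 15.73
eef_pos: [561.9, 26.2, 84.7]
ee_rot: [0.546, -0.544, 0.449, -0.452]
force: [-4.5, 1.4, 9.2]
grip_width: 0.503
```

Run:
```python
from h import *
plan([561.7,26.1,84.5],10.9+90)
c=wristT();save('w14',c['img']);s=ctrl.capture('scene');save('s14',cv2.resize(s['img'][190:310,240:440],None,fx=4,fy=4,interpolation=cv2.INTER_CUBIC))
save('w14z',cv2.resize(c['img'][120:340,200:440],None,fx=2.7,fy=2.7,interpolation=cv2.INTER_CUBIC))
for i in range(4):
    ctrl.capture('top');plan([561.7,26.1,84.5],10.9+90)
np.savez('c14.npz',T=c['T'],intrinsics=c['intrinsics'],img=c['img'])
```

```text
t 15.73 o [561.9  26.2  84.7] jaw -79.11 yaxis [ 0.0048 -0.001  -1.    ] offset [ 0.0001  0.0002 -0.0002] yaw -0.0001 alt 3.141 q6 1.219 F [-4.5  1.4  9.2] w 42.9
t 15.88 o [561.9  26.2  84.7] jaw -79.11 yaxis [ 0.0047 -0.001  -1.    ] offset [ 0.      0.0002 -0.0002] yaw -0.0002 alt 3.141 q6 1.219 F [-4.2  1.6  8.1] w 42.8
t 15.93 o [561.9  26.2  84.7] jaw -79.11 yaxis [ 0.0048 -0.001  -1.    ] offset [ 0.      0.0002 -0.0002] yaw -0.0001 alt 3.141 q6 1.219 F [-4.6  1.3  8.8] w 42.7
t 15.98 o [561.9  26.2  84.7] jaw -79.11 yaxis [ 0.0047 -0.001  -1.    ] offset [ 0.0001  0.0002 -0.0002] yaw -0.0001 alt 3.141 q6 1.219 F [-3.4  1.8  8.6] w 42.5
t 16.03 o [561.9  26.2  84.7] jaw -79.11 yaxis [ 0.0048 -0.001  -1.    ] offset [ 0.      0.0002 -0.0002] yaw -0.0001 alt 3.141 q6 1.219 F [-4.1  1.1  9.2] w 42.6
```

View pics/s14.png

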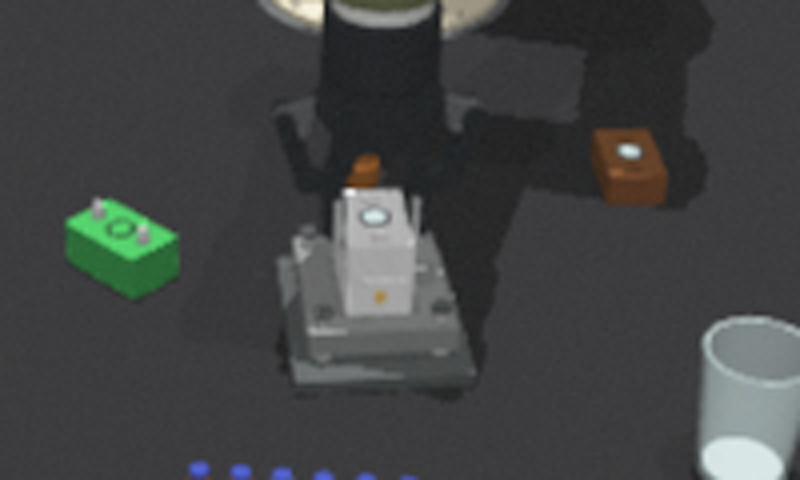

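View pics/w14z.png

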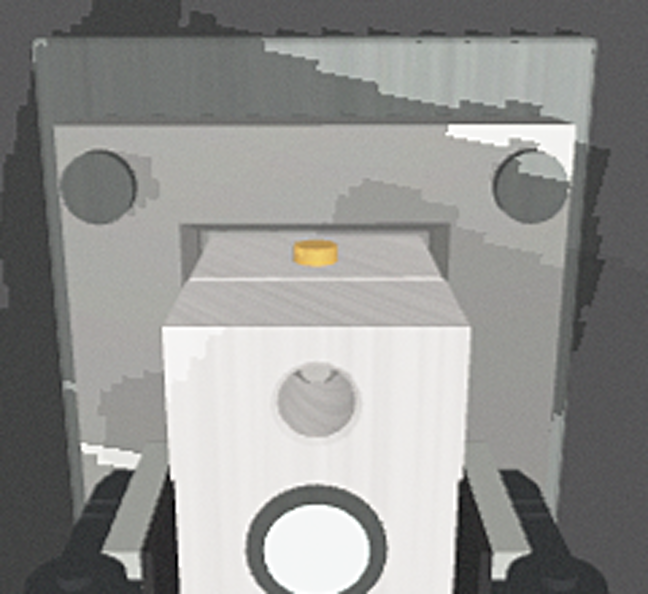

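Run:
```python
from h import *
plan([561.7,26.1,84.5],10.9+90)
print(ctrl.finish_job())
```

```text
t 16.03 o [561.9  26.2  84.7] jaw -79.11 yaxis [ 0.0048 -0.001  -1.    ] offset [ 0.      0.0002 -0.0002] yaw -0.0001 alt 3.141 q6 1.219 F [-4.1  1.1  9.2] w 42.6
the job is handed in; nothing more can be done
None
```

The flow-cell housing is closed and pressed in the cradle, and the gripper was still holding it when I handed the job in at 16.0 s. `finish_job` gives no verdict.

- **Lower half:** I seated the white block with two dowels in the pocket and released it. It came to rest at the expected floor height, and the wrist picture showed it flat and square.
- **Upper half:** I fitted the white block with two bores onto the dowels. There was almost no force until the faces met, at the expected height of 89.5 mm.
- **Press:** I then pressed the pair straight down about 4.8 mm. The force held at about 8–9 N, which matches roughly half of the cradle's travel.
- **Bystanders:** I did not touch the green and brown look-alikes or the other things on the bench.

**Checks that were not perfect:**
- A sideways force of about 4 N remained while holding. I tried to relieve it with a small shift, but it did not drop.
- A thin bright line shows at the seam. I read it as a fraction of a millimetre of offset between the halves, not a gap, because the heights agreed.
- How far the cradle sank comes only from the tool height and the force; I did not measure the cradle itself.

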